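# Check a counter socket with the voltage tester and stand the tester back

## Robot

A 6-joint arm with a two-finger parallel gripper is mounted at the origin on the work surface. World frame = base frame: x ahead of the robot, y to its left, z up, the work surface at z = 0. Lengths are in m, angles in rad, forces in N, time in s.
With the tool pointing down it reaches from about 0.375 to 0.9 m from the base axis. Payload 3.1 kg.
Tool frame: the origin (TCP) lies midway between the tips of the shut fingers; the grasp point (between the pads) lies 19 mm behind it; z points along the fingers, y is the line along which they close (so a half turn about z gives the same grasp; the last joint's range is limited). The gripper opens to 87 mm and grips with 3 to 60 N. Pads are 19 mm wide; open, the fingers measure 117 mm over their backs; the gripper's body (75 mm by 190 mm) begins 51 mm behind the grasp point.
Start: joints at [1.131, 0.527, 1.433, -0, 1.181, -0.178], TCP at [0.161, 0.604, 0.223] pointing down, gripper open.
Joint ranges: [-3.08, 3.08], [-0.75, 2.2], [0.22, 2.44], [-1.43, 4.57], [0, 2.65], [-2.85, 2.85]. Speed limits (rad/s): [2.79, 2.79, 3.14, 3.14, 3.14, 3.14].

## Interface

Orientations are given as a unit quaternion [x, y, z, w].
In Python, from rig import robot gives the robot as it stands.
- The arm moves only by the shell command python3 -m jog 'ROWS' [FORCE]. ROWS is a JSON object of lists of equal length, an entry for each row: "dp": the shift along the tool's x, y, z in mm, a list of three; "delta_rot": the turn, a rotation vector about the tool's x, y, z in rad, a list of three; "gripper": the opening, from -1 (shut) to 1 (fully open). A call has 1 to 12 rows; each row is the pose to reach, as a shift and turn from the pose commanded when the call began, along the tool's axes at that moment; what a row does not reach only later rows make up. A row lasts 1/10 s, in which the tool goes at most 50 mm and 8.59 degrees, less where a joint would pass 70% of its speed; a pose out of reach is approached as far as the arm can. A call with a gripper value outside its range is refused whole. The fingers move at their own pace and stop on an object; FORCE is the grip in N (left out, the last holds). Time passes only in rows, so rows that repeat a pose let the fingers close. It gives the time, the measured TCP pose, the force, the opening and the grip force at its end, in the units of the state.
- robot.get_obs(): the state, without advancing time (a new reading comes with each control period).
- robot.camera(name): name is "scene" or "top" or "wrist"; returns the picture (400x640x3 uint8, red, green, blue); there is no depth.
- robot.camera_model(name): a dict with "fx", "fy", "cx", "cy" (pixels), "k1" (the pictures are not rectified: a ray, as slopes to the right and down, at radius r is drawn at 1 + k1 r^2 times it, then the intrinsics apply), "xyz" and "orientation" of the camera in the world; the wrist camera has in their place "T_tool_cam" (4x4, takes a point from camera to tool coordinates, whose origin is the TCP and whose axes are the flange's). Camera axes: x right, y down, z forward; pixel columns grow to the right and rows downward; lengths in m; the calibration is good to about 2 mm. A picture is of the moment at which its call begins: read the wrist's pose just before it. camera_model takes no time and is no camera call.
- robot.hand_in(): hands the job in; it is judged then, once.
Trained networks look in the newest picture that a camera, given by its name, has taken for a name from the list of things; names that differ only in an ending like _2 or _b are one class to them, and where a whole thing is asked for, a point or a joint stands for the part that bears it (a point fixed in the world has none). Each returns a list of dicts, best first, with "score" (0 to 1); they miss things now and then, are a little off and sometimes report something else, mostly with a low value. They report only what shows in the picture. A call takes as long as a camera call.
- robot.search_frame(name, camera): "rect" ([left, top, right, bottom] in pixels, round what is visible of it).
The state is a dict: "time": time; "q": joint angles; "joint_velocities": joint speeds; "joint_torque": joint torques, N m; "position": TCP position; "tool_rot": TCP orientation; "ft_force": force on the tool from outside, world axes, zero at the start; "moment": the same for the moment, N m; "grip_width": finger opening in m; "grip_force": force on a finger pad.
Only numpy, scipy, OpenCV 4.12 (cv2) and the standard library are available. Lean on these libraries where they do the work, as an engineer would, in place of code of your own. Each camera call takes 0.05 s, during which the arm holds its last target. There are 200 camera calls.

## Task

Take the voltage tester out of the tool stand and push its thin probe straight into the left-hand opening, as you face the sloping panel, of the socket beside the rocker switch, until it is fully home; keep it there for a moment. Then draw it out and stand it upright, probe down and fully seated, in the free cup of the tool stand. Leave the two screwdrivers, the parcel and the spare lock where they are.

Things in the scene. Friction and masses are not known exactly. Their poses are not given: they have to be found in the camera images.
- tester: Voltage tester, a slim pen, about 55 g: black plain round handle 18 mm in diameter, 88 mm long, with fine grey rings, a clear lens ring and a grey button on its flat top; below it a straight steel probe 4 mm in diameter, 50 mm long, its end tapered. Origin: probe tip; z runs up the axis: flat shoulder at 50 mm, top at 138 mm. Starts upright in a cup of the stand, shoulder on the cup's floor.
- tester_grip (a point): Point on the tester's axis in the middle of the handle, 92 mm from the tip: a good height for the grip. Axes as tester.
- tool_stand: Fixed grey steel tool stand 60 x 186 x 78 mm high. Three cups in a row at y = -58, 0, +58 mm (x = 0), a tool in each, in any order: round recess 23 mm wide, 12 mm deep (rim at z = 78, floor at z = 66 mm), with an 11 mm hole through its floor for the probe or blade. Origin: centre of the underside, z up. A seated tester has its tip at z = 16 mm, its top at 154 mm; its own cup is the free one.
- driver_big: Screwdriver standing in a cup of the stand: black grooved handle, neck 18 mm, then thickening to diameter 31 mm with a domed end, 95 mm tall, on a 6 mm blade 48 mm long. Top at 161 mm above the counter. Origin at the blade's tip, z up the axis. Bystander.
- driver_small: Smaller screwdriver standing in a cup of the stand: black grooved handle, neck 18 mm, then thickening to diameter 25 mm with a domed end, 80 mm tall, on a 6 mm blade 48 mm long. Top at 146 mm above the counter. Origin at the blade's tip, z up the axis. Bystander.
- power_block: Fixed wedge-shaped power block, 202 mm wide (y), 81 mm deep, 65 mm high at the back (+x), 17 mm in front. White panel at 35 degrees from level, facing up and to -x; facing it, left is +y. Left to right: a socket (y = +57 mm), a second socket (y = -3), a rocker switch (y = -66). Origin: on the counter, 40 mm under the panel's centre; z up.
- live_opening (a point): Centre of the mouth of the opening to probe: the left (+y) one of the pair, 19 mm apart, in the floor of the socket beside the switch (round recess 40 mm wide, 17 mm deep; a 14 mm earth pin stands 10 mm up the slope). The opening is 6.5 mm in diameter, 17 mm deep, hard bottom. z: its axis, out of the panel, 35 degrees from vertical; y: block's y; x: up the slope. The probe goes in along -z.
- parcel: Small cardboard parcel lying on the counter, 100 x 140 x 55 mm, origin at the centre of its underside. Bystander.
- cam_lock: Spare letterbox cam lock standing on its face, steel, 26 mm diameter, 31 mm tall, with a flat cam sticking out 34 mm to its +y at the top; origin at the centre of its underside. Bystander.

How it is judged:
By the outcome, as a careful person would: the job done as asked, in the order asked, and still so for the second after the job is handed in, with the robot touching nothing.
It also fails if it takes over 69 s, if anything falls off the work surface, if the arm or the gripper's body presses on something with over 40 N, if the wrist force passes 120 N, or if a joint passes its speed limit or range.

## Working session

There is one attempt and no reset: what is moved stays moved. The work goes in short steps, Python scripts to look and compute and a shell command to move; the robot and the scene stay as the last step left them, time stands still between calls to the robot, and variables do not carry over. Pictures are saved under pics/ and viewed, at most 10 in all, crops included, and the job is handed in when it is done.

```bash
mkdir -p pics; ls
python3 - <<'E'
from rig import robot
import cv2,numpy as np
o=robot.get_obs(); print(o['time'],o['position'],o['tool_rot'],o['grip_width'])
ims=[]
for c in ["scene","top"]:
    im=robot.camera(c); cv2.imwrite(f"pics/{c}0.png",im[:,:,::-1])
    m=robot.camera_model(c); print(c,m)
    for n in ["tester","tool_stand","driver_big","driver_small","power_block","live_opening","parcel","cam_lock"]:
        r=robot.search_frame(n,c); print(n,[(np.round(a['rect']).tolist(),round(a['score'],2)) for a in r[:3]])
print(robot.camera_model("wrist"))
E
```

```text
pics
0.0 [0.16082752 0.6031898  0.22156953] [ 1.30051257e-01  9.91506682e-01 -1.03348605e-03 -3.19604371e-04] 0.08700620641929667
scene {'fx': 431.0360071107295, 'fy': 431.0360071107295, 'cx': 316.45494724518227, 'cy': 200.92093606096336, 'k1': 0.003968445251815836, 'xyz': array([0.92528356, 0.36722157, 0.77672312]), 'orientation': array([ 0.37883   ,  0.8687698 , -0.29039674, -0.13189618])}
tester [([202.0, 130.0, 219.0, 162.0], 0.63)]
tool_stand [([192.0, 149.0, 281.0, 209.0], 0.75)]
driver_big [([223.0, 130.0, 242.0, 170.0], 0.64)]
driver_small [([249.0, 150.0, 263.0, 177.0], 0.77)]
power_block [([308.0, 226.0, 404.0, 326.0], 0.93), ([194.0, 148.0, 280.0, 210.0], 0.39)]
live_opening [([316.0, 231.0, 397.0, 316.0], 0.61)]
parcel [([226.0, 265.0, 311.0, 366.0], 0.57), ([224.0, 134.0, 241.0, 167.0], 0.42)]
cam_lock [([365.0, 187.0, 383.0, 201.0], 0.65)]
top {'fx': 409.36959447349653, 'fy': 409.36959447349653, 'cx': 312.12046715367615, 'cy': 204.48181869799737, 'k1': -0.027286888608861217, 'xyz': array([0.48501537, 0.0123478 , 0.74674431]), 'orientation': array([ 0.71038823, -0.701159
[... 211 characters left out ...]
.0, 210.0], 0.88)]
power_block [([183.0, 170.0, 302.0, 241.0], 0.92)]
live_opening [([188.0, 165.0, 301.0, 239.0], 0.59)]
parcel [([229.0, 65.0, 320.0, 145.0], 0.78)]
cam_lock [([290.0, 300.0, 308.0, 323.0], 0.63)]
{'fx': 277.6790013934012, 'fy': 277.6790013934012, 'cx': 320.6298287902306, 'cy': 204.25999769809042, 'k1': 0.011501391027194887, 'T_tool_cam': array([[ 3.79202625e-04, -9.53695204e-01, -3.00774525e-01,
         8.34256686e-02],
       [ 9.99999926e-01,  3.41767797e-04,  1.77077125e-04,
         1.01041941e-03],
       [-6.60825583e-05, -3.00774570e-01,  9.53695263e-01,
        -1.62899441e-01],
       [ 0.00000000e+00,  0.00000000e+00,  0.00000000e+00,
         1.00000000e+00]])}
```

Run:
```python
import cv2
a=cv2.imread('pics/top0.png')[150:250,170:510]; b=cv2.imread('pics/scene0.png')[120:340,180:440]
cv2.imwrite('pics/top0c.png',cv2.resize(a,None,fx=2.35,fy=2.35,interpolation=cv2.INTER_CUBIC))
```

```text
(no output)
```

View pics/top0.png

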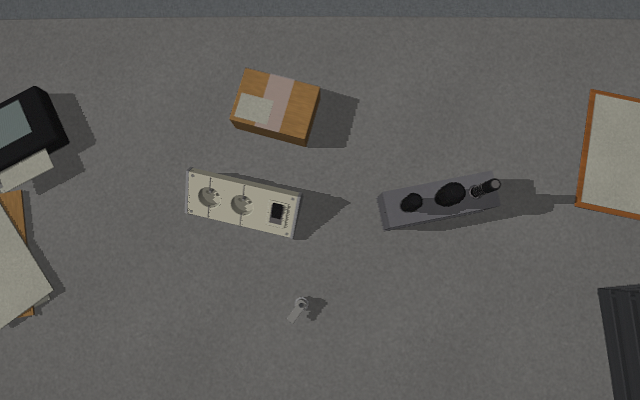

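View pics/scene0.png

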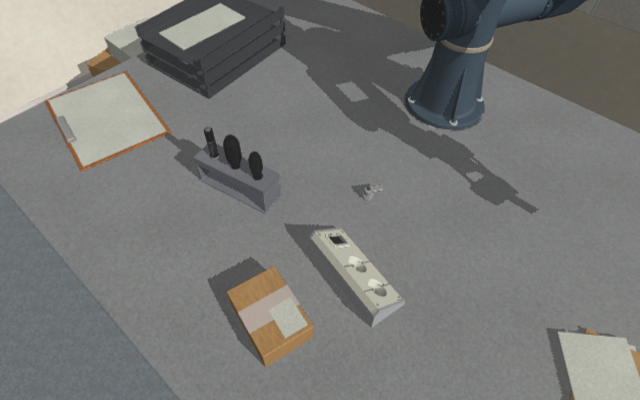

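The top view has the tester in the right-hand cup of the stand, at about (492,184), with the big driver at (450,194) and the small one at (411,202). The socket beside the switch is at about (242,205). The scene view agrees: the slim pen is at (210,140).

```bash
cat > h.py <<'E'
import numpy as np, cv2
from scipy.spatial.transform import Rotation as R
from rig import robot
def cam(c,o=None):
    m=robot.camera_model(c)
    if c=="wrist":
        T=np.eye(4);T[:3,:3]=R.from_quat(o['tool_rot']).as_matrix();T[:3,3]=o['position'];T=T@m['T_tool_cam']
        return m,T[:3,:3],T[:3,3]
    return m,R.from_quat(m['orientation']).as_matrix(),np.array(m['xyz'])
def ray(px,c,o=None):
    m,Rm,t=cam(c,o); d=np.array([(px[0]-m['cx'])/m['fx'],(px[1]-m['cy'])/m['fy']]); s=d.copy()
    for _ in range(20): s=d/(1+m['k1']*(s@s))
    v=Rm@np.array([s[0],s[1],1]); return t,v/np.linalg.norm(v)
def onz(px,z,c,o=None):
    t,v=ray(px,c,o); return t+v*(z-t[2])/v[2]
def proj(P,c,o=None):
    m,Rm,t=cam(c,o); p=Rm.T@(np.array(P)-t); s=p[:2]/p[2]; s=s*(1+m['k1']*(s@s))
    return np.array([m['cx']+m['fx']*s[0],m['cy']+m['fy']*s[1]])
def tri(rs):
    A=sum(np.eye(3)-np.outer(v,v) for t,v in rs); b=sum((np.eye(3)-np.outer(v,v))@t for t,v in rs); return np.linalg.solve(A,b)
def yawquat(a): # tool down, tool y at world angle a
    y=np.array([np.cos(a),np.sin(a),0]); z=np.array([0,0,-1.]); return np.column_stack([np.cross(y,z),y,z])
def goto(P,Rt,o=None):
    o=o or robot.get_obs(); Rc=R.from_quat(o['tool_rot']).as_matrix()
    print("dp",np.round(Rc.T@(np.array(P)-o['position'])*1000,1),"rot",np.round(R.from_matrix(Rc.T@Rt).as_rotvec(),3),"t",round(o['time'],2))
E
python3 - <<'E'
from h import *
for n,px,z in [("tester top",(493.5,183.5),.154),("big top",(453,192),.15),("small top",(412,202),.14),
  ("st BL",(384,229.5),.0),("stand TL",(377,193),.078),("stand top R-bottom",(500,208),.078),
  ("pb backL",(187.5,168.5),.065),("pb backR",(301.5,192),.065),("sock1",(209,197),.04),("sock2",(242,205),.04),("switch",(278,211.5),.042)]:
    print(n,np.round(onz(px,z,"top"),4))
print("tester scene", np.round(onz((208.5,130),.154,"scene"),4))
# template: tester triangulation
print(np.round(tri([ray((493.5,183.5),"top"),ray((208.5,130),"scene")]),4))
E
```

```text
tester top [ 0.5899 -0.2361  0.154 ]
big top [ 0.5773 -0.178   0.15  ]
small top [ 0.5631 -0.12    0.14  ]
st BL [ 0.5302 -0.0991  0.    ]
stand TL [ 0.5854 -0.0763  0.078 ]
stand top R-bottom [ 0.5629 -0.2771  0.078 ]
pb backL [0.6263 0.2451 0.065 ]
pb backR [0.5877 0.0488 0.065 ]
sock1 [0.5808 0.2127 0.04  ]
sock2 [0.5673 0.1539 0.04  ]
switch [0.5565 0.0902 0.042 ]
tester scene [ 0.5913 -0.2366  0.154 ]
[ 0.5905 -0.2371  0.1528]
```

View pics/top0c.png

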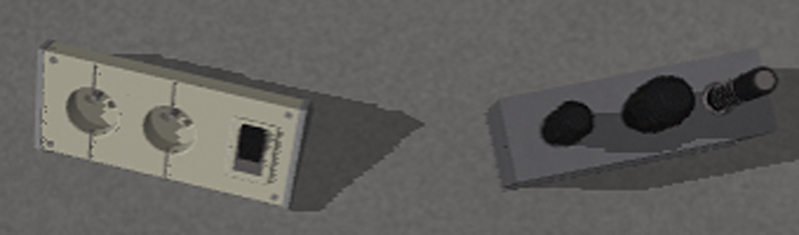

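The crop shows the socket beside the switch at crop pixel (170,130). The tester's top is at crop pixel (765,80), which is (495.5,184) in the full picture. The heights and sizes agree: the block's back edge measures 0.200 m and the cup spacing is about 59 mm. Next I'll look at the block from a pose tilted 35°.

```bash
cat >> h.py <<'E'
PSI=np.radians(-11.1)
bx=np.array([np.cos(PSI),np.sin(PSI),0]); by=np.array([-np.sin(PSI),np.cos(PSI),0])
def tilted(a,psi=PSI,t=35):
    by=np.array([-np.sin(psi),np.cos(psi),0]); return R.from_rotvec(-by*np.radians(t)).as_matrix()@yawquat(a)
E
python3 - <<'E'
from h import *
Rt=tilted(np.radians(13)); print(Rt[:,2]) # expect sin35*bx,-cos35
n=-Rt[:,2]
P=np.array([.567,.154,.04])+.09*n; print(P)
goto(P,Rt)
E
```

```text
[ 0.56284635 -0.11042606 -0.81915204]
[0.51634383 0.16393835 0.11372368]
dp [-456.6 -333.4  108.8] rot [-0.366 -0.526  1.048] t 0.9
```

```bash
python3 -m jog '{"dp":[[-457,-333,60],[-457,-333,60],[-457,-333,60],[-457,-333,60],[-457,-333,60],[-457,-333,60],[-457,-333,60],[-457,-333,60],[-457,-333,60],[-457,-333,60],[-457,-333,109],[-457,-333,109]],"delta_rot":[[-0.366,-0.526,1.048],[-0.366,-0.526,1.048],[-0.366,-0.526,1.048],[-0.366,-0.526,1.048],[-0.366,-0.526,1.048],[-0.366,-0.526,1.048],[-0.366,-0.526,1.048],[-0.366,-0.526,1.048],[-0.366,-0.526,1.048],[-0.366,-0.526,1.048],[-0.366,-0.526,1.048],[-0.366,-0.526,1.048]],"gripper":[1,1,1,1,1,1,1,1,1,1,1,1]}' && python3 -m jog '{"dp":[[0,0,0],[0,0,0],[0,0,0]],"delta_rot":[[0,0,0],[0,0,0],[0,0,0]],"gripper":[1,1,1]}'
python3 - <<'E'
from h import *
Rt=tilted(np.radians(13)); o=robot.get_obs(); goto(np.array([.567,.154,.04])-.09*Rt[:,2],Rt,o); print(o['q'])
im=robot.camera("wrist"); cv2.imwrite("pics/w1.png",im[:,:,::-1])
E
```

```text
time: 2.1
position: [0.5189, 0.1787, 0.1383]
tool_rot: [0.6, 0.748, 0.126, 0.256]
ft_force: [1.2, 0.8, 0.3]
grip_width: 0.087
grip_force: 0.0
time: 2.4
position: [0.5182, 0.181, 0.1395]
tool_rot: [0.597, 0.749, 0.127, 0.257]
ft_force: [-0.5, -0.4, 0.1]
grip_width: 0.0869
grip_force: 0.0
dp [-10.1 -18.7  22.6] rot [-0.032 -0.002  0.001] t 2.4
[ 0.27840311  0.51138592  2.06742731 -1.43012883  0.26563343  1.40846891]
```

View pics/w1.png

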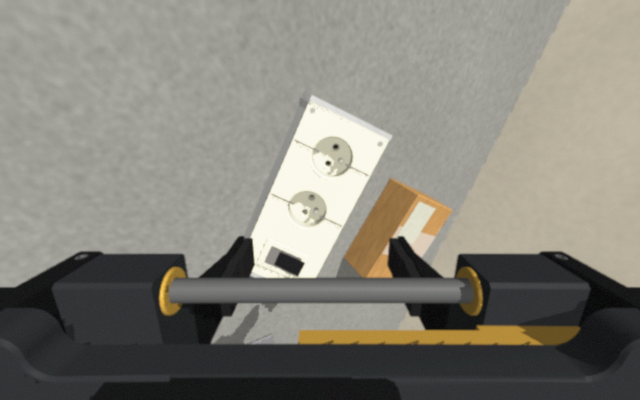

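The wrist view shows the block, with the wanted socket at about (307,208), the other socket at (333,157) and the switch at (285,262). Joint 4 is at its lower limit (-1.43), so I need the arm's kinematics before tilting. I'll fit them and zoom in on the socket.

Run:
```python
from h import *
im=cv2.imread('pics/w1.png')[180:240,270:345]
cv2.imwrite('pics/w1c.png',cv2.resize(im,None,fx=8,fy=8,interpolation=cv2.INTER_CUBIC))
o=robot.get_obs()
g=np.array([.567,.154,.04])
print(proj(g,"wrist",o), robot.get_obs()['position'])
for n,px,z in [("s2",(307,208),.04),("s1",(333,157),.04),("back L",(391,135),.065),("frontL",(311,96),.017)]: print(n,np.round(onz(px,z,"wrist",o),4))
# kinematic check
from scipy.optimize import least_squares
def fk(q,p):
    a1,h,L2,e,L3,Lt=p
    Rz=lambda a:R.from_euler('z',a).as_matrix(); Ry=lambda a:R.from_euler('y',a).as_matrix()
    M=Rz(q[0]);P=M@[a1,0,h]; M=M@Ry(q[1]);P=P+M@[0,0,L2]; M=M@Ry(q[2]);P=P+M@[e,0,L3]
    M=M@Rz(q[3])@Ry(q[4]);P=P+M@[0,0,Lt]; M=M@Rz(q[5]); return P,M
q0=[1.131,.527,1.433,0,1.181,-.178]
for q,rot in [(q0,[1.30051257e-01,9.91506682e-01,-1.03348605e-03,-3.19604371e-04]),(o['q'],o['tool_rot'])]:
    print(np.round(fk(q,[0,.3,.3,0,.3,.2])[1],3)); print(np.round(R.from_quat(rot).as_matrix(),3))
```

```text
[304.95387713 211.24707631] [0.51794259 0.18136167 0.13964939]
s2 [0.5684 0.1579 0.04  ]
s1 [0.5828 0.2154 0.04  ]
back L [0.6235 0.2502 0.065 ]
frontL [0.556  0.2641 0.017 ]
[[-0.259 -0.966  0.   ]
 [-0.966  0.259  0.001]
 [-0.001 -0.    -1.   ]]
[[-0.966  0.258 -0.001]
 [ 0.258  0.966 -0.002]
 [ 0.    -0.002 -1.   ]]
[[-0.829 -0.155  0.537]
 [-0.255  0.96  -0.117]
 [-0.497 -0.233 -0.836]]
[[-0.155  0.829  0.537]
 [ 0.96   0.255 -0.117]
 [-0.233  0.497 -0.836]]
```

View pics/w1c.png

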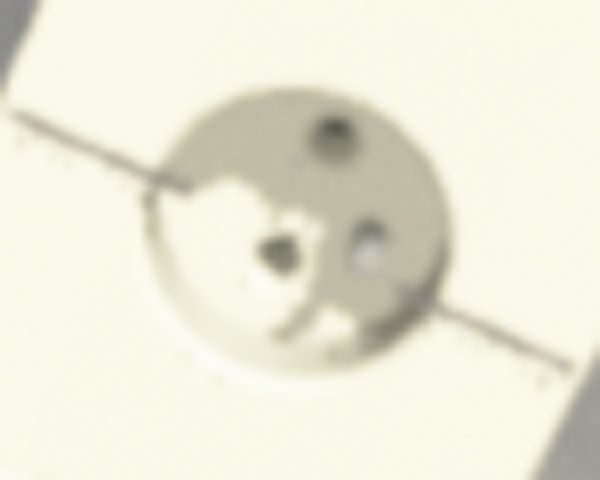

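The zoom shows the left opening at crop (333,138), which is full pixel (311.6,197.3). The right opening is at (305,211.6) and the earth pin at (316,211). My orientation model matches exactly, so I'll fit the block pose and the link lengths.

```bash
cat >> h.py <<'E'
from scipy.optimize import least_squares
def fk(q,p):
    a1,h,L2,e,L3,Lt=p
    Rz=lambda a:R.from_euler('z',a).as_matrix(); Ry=lambda a:R.from_euler('y',a).as_matrix()
    M=Rz(q[0]);P=M@[a1,0,h]; M=M@Ry(q[1]);P=P+M@[0,0,L2]; M=M@Ry(q[2]);P=P+M@[e,0,L3]
    M=M@Rz(q[3])@Ry(q[4]);P=P+M@[0,0,Lt]; M=M@Rz(q[5]+np.pi/2); return P,M
def fitp(data):
    f=lambda p:np.concatenate([(fk(q,p)[0]-P) for q,P in data]+[1e-3*(p-np.array([0,.35,.4,0,.4,.25]))])
    s=least_squares(f,[0,.35,.4,0,.4,.25]); return s.x,np.abs(s.fun[:-6]).max()
E
python3 - <<'E'
from h import *
o=robot.get_obs()
s,c=np.sin(np.radians(35)),np.cos(np.radians(35))
pan=lambda x,y,d=0:np.array([x*c+s*d,y,40+x*s-c*d])/1000   # x up slope, depth d
ob=[("top",(210.4,197.2),pan(0,57)),("top",(242.3,205.3),pan(0,-3)),("top",(190,171.3),pan(43.5,101)),("top",(299.8,194.7),pan(43.5,-101)),
("top",(187,213.8),pan(-40,101)),("top",(293.4,238.5),pan(-40,-101)),
("wrist",(311.6,197.25),pan(0,6.5,17)),("wrist",(305,211.6),pan(0,-12.5,17)),("wrist",(307.5,209),pan(0,-3)),("wrist",(332.5,157),pan(0,57)),("wrist",(311,96),pan(-40,101))]
def W(v,p): return R.from_euler('z',v[2]).apply(p)+[v[0],v[1],0]
for sel in [("top",),("wrist",),("top","wrist")]:
    f=lambda v:np.concatenate([proj(W(v,p),k,o)-px for k,px,p in ob if k in sel])
    r=least_squares(f,[.57,.15,-.2],loss='soft_l1'); v=r.x
    print(sel,np.round(v,4),np.degrees(v[2]).round(2),"hole",np.round(W(v,pan(0,6.5,17)),4)); print(np.round(f(v),1))
print("hole direct",onz((311.6,197.25),.0261,"wrist",o))
d=[([1.131,.527,1.433,0,1.181,-.178],[.161,.604,.223]),(o['q'],o['position'])]
p,e=fitp(d);print(np.round(p,4),e)
E
```

```text
('top',) [ 0.5667  0.155  -0.2054] -11.77 hole [0.5776 0.1594 0.0261]
[-0.4  1.2  0.7  0.4 -3.5 -0.4  1.6  1.2 -1.3 -1.3  0.9 -1.7]
('wrist',) [ 0.5699  0.1591 -0.1858] -10.65 hole [0.5807 0.1637 0.0261]
[ 0.4 -0.3  0.3  0.2 -0.1  0.4 -1.4  0.   0.4 -0.3]
('top', 'wrist') [ 0.5688  0.1585 -0.1965] -11.26 hole [0.5797 0.163  0.0261]
[-2.4  0.3 -1.3 -0.8 -5.7 -1.2 -0.5 -0.6 -3.1 -2.  -0.8 -3.4 -0.6  0.3
 -0.8  0.8 -1.2  0.9 -2.1  0.7  0.4  0.3]
hole direct [0.58030986 0.16338977 0.0261    ]
[ 0.4077 -0.099   0.2046 -0.0616  0.0877 -0.1215] 0.10086919005488235
```

Run:
```python
from h import *
import pickle
o=robot.get_obs(); pickle.dump([([1.131,.527,1.433,0,1.181,-.178],np.array([.161,.604,.223])),(o['q'],o['position'])],open('d.pkl','wb'))
goto([.5905,-.2375,.25],yawquat(np.radians(13)),o)
```

```text
dp [-439.1    8.4   -4.5] rot [ 0.526  0.248 -0.002] t 2.45
```

```bash
cat > rec.py <<'E'
from h import *
import pickle
d=pickle.load(open('d.pkl','rb')); o=robot.get_obs(); d.append((o['q'],o['position'])); pickle.dump(d,open('d.pkl','wb')); print(np.round(o['q'],3))
E
python3 -m jog '{"dp":[[-50,0,-40],[-100,0,-60],[-150,0,-60],[-200,0,-50],[-200,0,-50]],"delta_rot":[[0,0,0],[0.13,0.06,0],[0.26,0.12,0],[0.39,0.18,0],[0.526,0.248,0]],"gripper":[1,1,1,1,1]}'; python3 rec.py
python3 - <<'E'
from h import *
goto([.5905,-.2375,.25],yawquat(np.radians(13)))
E
```

```text
time: 2.95
position: [0.5147, 0.0766, 0.1901]
tool_rot: [0.621, 0.752, 0.056, 0.215]
ft_force: [-0.4, -0.6, -0.0]
grip_width: 0.0868
grip_force: 0.0
[ 0.055  0.361  2.002 -0.517  0.428  0.3  ]
dp [-326.3   20.    33.6] rot [ 0.358  0.27  -0.036] t 2.95
```

```bash
python3 -m jog '{"dp":[[-326,20,33],[-326,20,33],[-326,20,33],[-326,20,33],[-326,20,33],[-326,20,33],[-326,20,33],[-326,20,33],[-326,20,33]],"delta_rot":[[0.36,0.27,-0.036],[0.36,0.27,-0.036],[0.36,0.27,-0.036],[0.36,0.27,-0.036],[0.36,0.27,-0.036],[0.36,0.27,-0.036],[0.36,0.27,-0.036],[0.36,0.27,-0.036],[0.36,0.27,-0.036]],"gripper":[1,1,1,1,1,1,1,1,1]}'; python3 rec.py;  python3 - <<'E'
from h import *
o=robot.get_obs()
goto([.5905,-.2375,.25],yawquat(np.radians(13)))
im=robot.camera("wrist"); cv2.imwrite("pics/w2.png",im[:,:,::-1])
for n in ["tester","driver_big","tool_stand"]:
    print(n,[(np.round(a['rect']).tolist(),round(a['score'],2)) for a in robot.search_frame(n,"wrist")[:2]])
print(proj([.5905,-.2375,.154],"wrist",o),proj([.5905,-.2375,.066],"wrist",o))
E
```

```text
time: 3.85
position: [0.592, -0.242, 0.2517]
tool_rot: [0.625, 0.781, -0.0, 0.003]
ft_force: [-0.6, 1.1, -0.4]
grip_width: 0.0868
grip_force: 0.0
[-0.562  0.516  1.366 -0.002  1.254 -0.782]
dp [ 4.7 -0.5  1.7] rot [ 0.003  0.006 -0.007] t 3.85
tester [([312.0, 177.0, 329.0, 207.0], 0.92)]
driver_big [([312.0, 176.0, 328.0, 208.0], 0.73), ([302.0, 123.0, 338.0, 153.0], 0.68)]
tool_stand [([291.0, 41.0, 352.0, 208.0], 0.8)]
[319.56162498 201.0710082 ] [319.60286994 180.80927283]
```

View pics/w2.png

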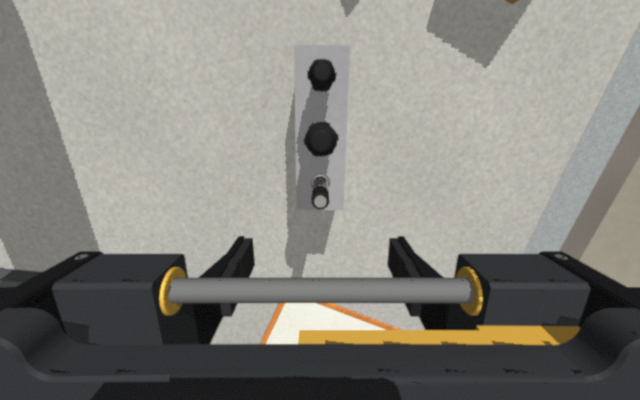

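The wrist view shows the tester's top at (320,200), against a prediction of (319.6,201.1), and the row of tools lines up with the picture. The position is confirmed, so I'll descend with my grip point 96 mm from the tip.

```bash
python3 -m jog '{"dp":[[5,-1,50],[5,-1,100],[5,-1,140],[5,-1,158],[5,-1,158],[5,-1,158]],"delta_rot":[[0.003,0.006,-0.007],[0.003,0.006,-0.007],[0.003,0.006,-0.007],[0.003,0.006,-0.007],[0.003,0.006,-0.007],[0.003,0.006,-0.007]],"gripper":[1,1,1,1,1,1]}'; python3 rec.py
python3 - <<'E'
from h import *
goto([.5905,-.2375,.093],yawquat(np.radians(13)))
E
```

```text
time: 4.65
position: [0.5888, -0.2329, 0.0928]
tool_rot: [0.621, 0.784, 0.001, -0.003]
ft_force: [-0.0, 0.0, 0.1]
grip_width: 0.0873
grip_force: 0.0
[-0.554  0.7    1.511  0.002  0.936 -0.786]
dp [-4.9  0.6 -0.2] rot [-0.002 -0.005  0.004] t 4.65
```

```bash
python3 -m jog '{"dp":[[-5,0,0],[-5,0,0],[-5,0,0]],"delta_rot":[[0,0,0],[0,0,0],[0,0,0]],"gripper":[1,1,1]}'
python3 - <<'E'
from h import *
goto([.5905,-.2375,.093],yawquat(np.radians(13)))
E
```

```text
time: 4.95
position: [0.5905, -0.2399, 0.0939]
tool_rot: [0.622, 0.783, 0.001, -0.001]
ft_force: [0.2, 0.4, 0.3]
grip_width: 0.0872
grip_force: 0.0
dp [2.3 0.6 0.9] rot [-0.    -0.003  0.002] t 4.95
```

```bash
python3 -m jog '{"dp":[[2,0,0],[2,0,0],[2,0,0],[2,0,0],[2,0,0],[2,0,0],[2,0,0],[2,0,0],[2,0,0],[2,0,0]],"delta_rot":[[0,0,0],[0,0,0],[0,0,0],[0,0,0],[0,0,0],[0,0,0],[0,0,0],[0,0,0],[0,0,0],[0,0,0]],"gripper":[-1,-1,-1,-1,-1,-1,-1,-1,-1,-1]}' 30; python3 rec.py
python3 - <<'E'
from h import *
import pickle
goto([.5905,-.2375,.093],yawquat(np.radians(13)))
d=pickle.load(open('d.pkl','rb'))
def fk2(q,p):
    a1,y1,h,ux,uz,e,L3,wy,Lt=p
    Rz=lambda a:R.from_euler('z',a).as_matrix(); Ry=lambda a:R.from_euler('y',a).as_matrix()
    M=Rz(q[0]);P=M@[a1,y1,h]; M=M@Ry(q[1]);P=P+M@[ux,0,uz]; M=M@Ry(q[2]);P=P+M@[e,0,L3]
    M=M@Rz(q[3])@Ry(q[4]);P=P+M@[0,wy,Lt]; return P
p0=np.array([0,.0,.3,0,.4,0,.4,.1,.25])
f=lambda p:np.concatenate([(fk2(q,p)-P) for q,P in d]+[3e-3*(p-p0)])
s=least_squares(f,p0); print(np.round(s.x,3)); print(np.round(s.fun[:-9].reshape(-1,3)*1000,1))
E
```

```text
time: 5.95
position: [0.5893, -0.2374, 0.0924]
tool_rot: [0.622, 0.783, 0.001, -0.003]
ft_force: [-0.1, -0.1, -0.4]
grip_width: 0.0176
grip_force: 30.0
[-0.559  0.703  1.506  0.002  0.938 -0.79 ]
dp [-0.4  1.1 -0.6] rot [-0.002 -0.005  0.002] t 5.95
[-0.     0.111  0.275 -0.     0.588  0.114  0.392  0.     0.306]
[[ 0.3 -0.2 -0.1]
 [ 0.  -0.  -0. ]
 [ 0.   0.   0. ]
 [ 0.1  0.1  0.1]
 [ 0.1  0.1  0. ]
 [ 0.1  0.1  0. ]]
```

Grip width is 17.6 mm and force is 30 N. The kinematic fit is good to 0.1 mm, so I'll check the joints along the insertion path.

```bash
cat >> h.py <<'E'
KP=[0,.111,.275,0,.588,.114,.392,0,.306]
def fk2(q,p=KP):
    a1,y1,h,ux,uz,e,L3,wy,Lt=p
    Rz=lambda a:R.from_euler('z',a).as_matrix(); Ry=lambda a:R.from_euler('y',a).as_matrix()
    M=Rz(q[0]);P=M@[a1,y1,h]; M=M@Ry(q[1]);P=P+M@[ux,0,uz]; M=M@Ry(q[2]);P=P+M@[e,0,L3]
    M=M@Rz(q[3])@Ry(q[4]);P=P+M@[0,wy,Lt]; return P,M@Rz(q[5]+np.pi/2) if len(q)>5 else M
LO=[-3.08,-.75,.22,-1.43,0];HI=[3.08,2.2,2.44,4.57,2.65]
def ik(P,z,q0,lo=LO,hi=HI):
    f=lambda q:np.concatenate([(fk2(q)[0]-P)*5,fk2(q)[1][:,2]-z])
    s=least_squares(f,np.clip(q0,np.array(lo)+1e-3,np.array(hi)-1e-3),bounds=(lo,hi)); P2,M=fk2(s.x)
    return s.x,np.linalg.norm(P2-P)*1000,np.degrees(np.arccos(min(1,M[:,2]@z)))
E
python3 - <<'E'
from h import *
hole=np.array([.580,.163,.0261]); 
for t in (35,):
  z=tilted(0,t=t)[:,2]
  for d in (.06,.09,.12,.15):
    print(t,d)
    for q0 in ([.28,.5,2.,-1.2,.3],[.28,.5,2.,4.4,.3],[.28,.5,2.,1.57,.3]):
      q,e,a=ik(hole-z*d,z,q0); print("  ",np.round(q,3),round(e,2),"mm",round(a,2),"deg")
E
```

```text
35 0.06
   [ 0.239  0.646  1.996 -1.43   0.246] 6.84 mm 5.64 deg
   [0.234 0.68  2.077 4.073 0.301] 0.0 mm 0.0 deg
   [0.234 0.68  2.077 4.073 0.301] 0.0 mm 0.0 deg
35 0.09
   [ 0.256  0.589  2.035 -1.43   0.255] 5.61 mm 4.5 deg
   [0.252 0.617 2.101 4.214 0.286] 0.0 mm 0.0 deg
   [0.252 0.617 2.101 4.214 0.286] 0.0 mm 0.0 deg
35 0.12
   [ 0.274  0.531  2.072 -1.43   0.264] 4.09 mm 3.19 deg
   [0.272 0.551 2.12  4.395 0.274] 0.0 mm 0.0 deg
   [ 0.274  0.531  2.072 -1.43   0.264] 4.09 mm 3.19 deg
35 0.15
   [ 0.294  0.472  2.107 -1.43   0.274] 2.25 mm 1.71 deg
   [0.292 0.484 2.137 4.57  0.273] 0.39 mm 0.29 deg
   [ 0.294  0.472  2.107 -1.43   0.274] 2.25 mm 1.71 deg
```

The insertion needs joint 4 on its upper branch, at about 4.1–4.4. I'll lift the tester and swing joint 4 round at height, which is a rotation about the forearm axis. Lift first.

```bash
python3 -m jog '{"dp":[[0,0,-20],[0,0,-50],[0,0,-90],[0,0,-130],[0,0,-170],[0,0,-170],[0,0,-170]],"delta_rot":[[0,0,0],[0,0,0],[0,0,0],[0,0,0],[0,0,0],[0,0,0],[0,0,0]],"gripper":[-1,-1,-1,-1,-1,-1,-1]}' 30
python3 - <<'E'
from h import *
o=robot.get_obs();print(np.round(o['q'],3))
for q2,q3 in ((.3,2.1),(.2,2.1),(.25,2.2)):
  print(q2,q3)
  for q4 in np.linspace(0,4.4,6):
    P,M=fk2([.27,q2,q3,q4,.35,-.78]); print("  ",round(q4,2),np.round(P,3),"tip",np.round(P+.077*M[:,2],3))
q=np.array([.27,.3,2.1,0,.35,-.78]); P,M=fk2(q); goto(P,M,o)
E
```

```text
time: 6.65
position: [0.59, -0.2382, 0.2635]
tool_rot: [0.622, 0.783, 0.001, -0.001]
ft_force: [-0.4, -0.0, -1.1]
grip_width: 0.0175
grip_force: 30.0
[-0.56   0.504  1.354  0.002  1.287 -0.789]
0.3 2.1
   0.0 [0.425 0.233 0.188] tip [0.453 0.241 0.117]
   0.88 [0.43  0.318 0.214] tip [0.46  0.347 0.149]
   1.76 [0.486 0.357 0.272] tip [0.529 0.396 0.222]
   2.64 [0.551 0.32  0.321] tip [0.611 0.35  0.283]
   3.52 [0.579 0.235 0.325] tip [0.646 0.244 0.288]
   4.4 [0.549 0.163 0.28 ] tip [0.608 0.154 0.233]
0.2 2.1
   0.0 [0.431 0.234 0.235] tip [0.466 0.244 0.167]
   0.88 [0.434 0.319 0.264] tip [0.469 0.35  0.203]
   1.76 [0.483 0.356 0.328] tip [0.532 0.396 0.284]
   2.64 [0.544 0.318 0.382] tip [0.607 0.349 0.351]
   3.52 [0.571 0.233 0.386] tip [0.641 0.242 0.356]
   4.4 [0.545 0.163 0.338] tip [0.609 0.154 0.295]
0.25 2.2
   0.0 [0.366 0.216 0.182] tip [0.391 0.223 0.109]
   0.88 [0.372 0.302 0.206] tip [0.399 0.331 0.14 ]
   1.76 [0.431 0.341 0.261] tip [0.472 0.38  0.209]
   2.64 [0.498 0.305 0.307] tip [0.557 0.335 0.266]
   3.52 [0.526 0.221 0.311] tip [0.592 0.229 0.271]
   4.4 [0.494 0.148 0.269] tip [0.551 0.138 0.219]
dp [495.8 -54.1  77.3] rot [-0.375 -0.149 -0.811] t 6.65
```

```bash
python3 -m jog '{"dp":[[30,0,-35],[70,0,-40],[120,-15,-35],[170,-20,-20],[496,-54,77],[496,-54,77],[496,-54,77],[496,-54,77],[496,-54,77],[496,-54,77],[496,-54,77],[496,-54,77]],"delta_rot":[[0,0,0],[0,0,0],[0,0,-0.1],[-0.04,-0.015,-0.24],[-0.375,-0.149,-0.811],[-0.375,-0.149,-0.811],[-0.375,-0.149,-0.811],[-0.375,-0.149,-0.811],[-0.375,-0.149,-0.811],[-0.375,-0.149,-0.811],[-0.375,-0.149,-0.811],[-0.375,-0.149,-0.811]],"gripper":[-1,-1,-1,-1,-1,-1,-1,-1,-1,-1,-1,-1]}' 30
python3 - <<'E'
from h import *
o=robot.get_obs();print(np.round(o['q'],3))
for q4 in (.5,1.0,1.4):
    P,M=fk2([.27,.3,2.1,q4,.35,-.78]); goto(P,M,o)
E
```

```text
time: 7.85
position: [0.4187, 0.2361, 0.1845]
tool_rot: [0.249, 0.95, 0.097, 0.163]
ft_force: [-0.5, 0.4, -1.1]
grip_width: 0.0174
grip_force: 30.0
[ 2.800e-01  3.040e-01  2.103e+00  2.000e-03  3.530e-01 -7.800e-01]
dp [19.5 44.7 -5.7] rot [-0.128  0.112  0.476] t 7.85
dp [ 22.9  95.  -18. ] rot [-0.251  0.235  0.944] t 7.85
dp [  7.9 131.4 -31.6] rot [-0.35   0.334  1.319] t 7.85
```

```bash
python3 -m jog '{"dp":[[10,15,-2],[15,30,-4],[20,45,-6],[22,57,-9],[23,70,-12],[23,83,-15],[23,95,-18],[18,108,-23],[13,120,-27],[8,131,-32],[8,131,-32],[8,131,-32]],"delta_rot":[[-0.038,0.034,0.143],[-0.076,0.068,0.286],[-0.113,0.1,0.428],[-0.15,0.135,0.57],[-0.188,0.17,0.71],[-0.225,0.205,0.84],[-0.251,0.235,0.944],[-0.285,0.27,1.07],[-0.32,0.3,1.2],[-0.35,0.334,1.319],[-0.35,0.334,1.319],[-0.35,0.334,1.319]],"gripper":[-1,-1,-1,-1,-1,-1,-1,-1,-1,-1,-1,-1]}' 30
python3 - <<'E'
from h import *
o=robot.get_obs();print(np.round(o['q'],3))
for q4 in (1.9,2.4,2.9):
    P,M=fk2([.27,.3,2.1,q4,.35,-.78]); goto(P,M,o)
E
```

```text
time: 9.05
position: [0.4641, 0.3446, 0.2498]
tool_rot: [0.726, 0.581, 0.367, -0.037]
ft_force: [0.2, -0.5, -1.1]
grip_width: 0.0171
grip_force: 30.0
[ 0.259  0.296  2.096  1.394  0.351 -0.779]
dp [29.2 36.7 -1.9] rot [-0.11  0.12  0.47] t 9.05
dp [ 32.9  87.2 -13.5] rot [-0.231  0.239  0.94 ] t 9.05
dp [ 12.  131.8 -29.9] rot [-0.352  0.358  1.41 ] t 9.05
```

```bash
python3 -m jog '{"dp":[[11,13,-1],[21,25,-1],[29,37,-2],[31,52,-5],[32,67,-8],[33,82,-12],[32,90,-15],[26,104,-20],[20,118,-25],[12,132,-30],[12,132,-30],[12,132,-30]],"delta_rot":[[-0.037,0.04,0.147],[-0.074,0.08,0.295],[-0.11,0.12,0.442],[-0.147,0.15,0.59],[-0.183,0.19,0.737],[-0.22,0.225,0.885],[-0.255,0.26,1.03],[-0.29,0.295,1.16],[-0.32,0.33,1.29],[-0.352,0.358,1.41],[-0.352,0.358,1.41],[-0.352,0.358,1.41]],"gripper":[-1,-1,-1,-1,-1,-1,-1,-1,-1,-1,-1,-1]}' 30
python3 - <<'E'
from h import *
o=robot.get_obs();print(np.round(o['q'],3))
hole=np.array([.580,.163,.0261]); z=tilted(0)[:,2]
q,e,a=ik(hole-z*.118,z,[.27,.5,2.,4.2,.3]); print(np.round(q,3),e,a)
qG=np.r_[q,-.78]; q0=o['q']
for s in (.33,.67,1):
    P,M=fk2(q0+(qG-q0)*s); print(np.round(P,3),np.round(P+.077*M[:,2],3)); goto(P,M,o)
print(np.round(M,3))
E
```

```text
time: 10.25
position: [0.5648, 0.2981, 0.3281]
tool_rot: [0.85, -0.103, 0.456, -0.241]
ft_force: [0.2, -0.2, -0.4]
grip_width: 0.0173
grip_force: 30.0
[ 0.271  0.299  2.097  2.894  0.346 -0.776]
[0.27  0.555 2.118 4.381 0.275] 1.7822148822748885e-11 0.0
[0.573 0.25  0.267] [0.636 0.261 0.223]
dp [-20.6  72.8  20.6] rot [-0.195  0.034  0.462] t 10.25
[0.555 0.205 0.194] [0.61  0.205 0.14 ]
dp [-66.9 147.3  25.3] rot [-0.418  0.095  0.925] t 10.25
[0.514 0.176 0.123] [0.557 0.168 0.06 ]
dp [-129.7  206.5   15.4] rot [-0.646  0.192  1.36 ] t 10.25
[[-0.239 -0.791  0.563]
 [-0.97   0.215 -0.11 ]
 [-0.034 -0.573 -0.819]]
```

```bash
python3 -m jog '{"dp":[[-7,24,7],[-14,48,14],[-21,73,20],[-32,92,22],[-44,110,23],[-56,130,25],[-67,147,25],[-83,162,23],[-100,178,21],[-116,194,18],[-130,206,15],[-130,206,15]],"delta_rot":[[-0.065,0.011,0.15],[-0.13,0.022,0.3],[-0.195,0.034,0.46],[-0.25,0.048,0.58],[-0.31,0.063,0.7],[-0.365,0.08,0.81],[-0.418,0.095,0.925],[-0.48,0.12,1.04],[-0.535,0.145,1.15],[-0.59,0.17,1.26],[-0.646,0.192,1.36],[-0.646,0.192,1.36]],"gripper":[-1,-1,-1,-1,-1,-1,-1,-1,-1,-1,-1,-1]}' 30;  python3 -m jog '{"dp":[[0,0,0],[0,0,0],[0,0,0]],"delta_rot":[[0,0,0],[0,0,0],[0,0,0]],"gripper":[-1,-1,-1]}'
python3 - <<'E'
from h import *
import pickle
o=robot.get_obs();print(np.round(o['q'],3))
hole=np.array([.580,.163,.0261]); z=tilted(0)[:,2]
Rc=R.from_quat(o['tool_rot']).as_matrix(); print("tilt err",np.degrees(np.arccos(Rc[:,2]@z)))
P=hole-z*.118; print("dp",Rc.T@(P-o['position'])*1000)
print("tip pred",proj(o['position']+.077*Rc[:,2],"wrist",o),"hole",proj(hole,"wrist",o))
im=robot.camera("wrist"); cv2.imwrite("pics/w3.png",im[:,:,::-1]); pickle.dump(o,open('o3.pkl','wb'))
E
```

```text
time: 11.45
position: [0.5127, 0.1771, 0.122]
tool_rot: [-0.584, 0.755, -0.225, 0.197]
ft_force: [0.4, -0.1, -1.4]
grip_width: 0.0173
grip_force: 30.0
time: 11.75
position: [0.5137, 0.1775, 0.1239]
tool_rot: [-0.583, 0.754, -0.226, 0.199]
ft_force: [0.7, 0.7, 0.2]
grip_width: 0.0172
grip_force: 30.0
[ 0.273  0.553  2.116  4.39   0.274 -0.785]
tilt err 0.1471471735329435
dp [1.52139256 0.40059554 0.99315266]
tip pred [320.75750224 210.87992435] hole [321.24569847 196.37912753]
```

View pics/w3.png

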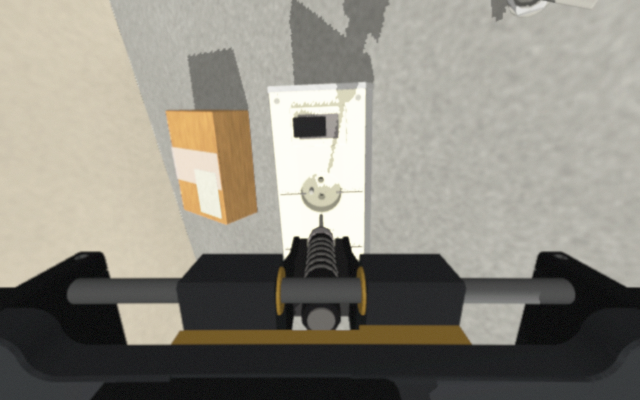

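The tester is held straight, with its tip at about (321,214). The socket is at (321,190) and its left (+y) opening is the lower dark spot, near (321,197). I'll zoom in.

Run:
```python
import cv2
im=cv2.imread('pics/w3.png')[165:245,285:360]
cv2.imwrite('pics/w3c.png',cv2.resize(im,None,fx=7.5,fy=7.5,interpolation=cv2.INTER_CUBIC))
```

```text
(no output)
```

View pics/w3c.png

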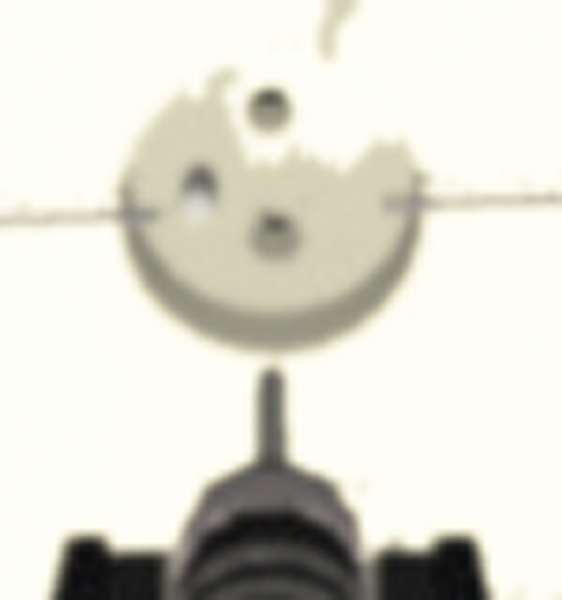

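Run:
```python
from h import *
import pickle
o=pickle.load(open('o3.pkl','rb')); Rc=R.from_quat(o['tool_rot']).as_matrix()
pr=lambda x,y,z: np.round(proj(o['position']+Rc@np.array([x,y,z])/1000,"wrist",o),2)
for n,z in (("tip",77),("shoulder",27),("top",-61)): print(n,[pr(x,0,z) for x in (-2,0,2)], "z-3",pr(0,0,z-3))
print("hole from this view",onz((321.2,196.0),.0261,"wrist",o),"right hole",onz((320.4,179),.0261,"wrist",o))
c=cv2.imread('pics/w3.png')[295:345,295:345]; cv2.imwrite('pics/w3d.png',cv2.resize(c,None,fx=8,fy=8,interpolation=cv2.INTER_CUBIC))
g=cv2.imread('pics/w3.png',0); print(g[206:228,321]); print(g[300:345,320])
```

```text
tip [array([320.76, 212.95]), array([320.76, 210.88]), array([320.76, 208.8 ])] z-3 [320.76 211.96]
shoulder [array([320.81, 235.23]), array([320.81, 232.75]), array([320.81, 230.25])] z-3 [320.81 234.39]
top [array([320.99, 316.76]), array([320.99, 312.95]), array([321.  , 309.11])] z-3 [321.01 317.7 ]
hole from this view [0.57994761 0.16258896 0.0261    ] right hole [0.57608067 0.14465314 0.0261    ]
[181 157 150 147 154 177 213 217 158 108 101 101 101  99 100 102  99  98
  99  92  80  76]
[ 72  72  62  43  29  27  33  51  74  93 102 106 105 106 106 106 106 106
 106 104 105 107 105 107 107 107 107 106 105 104  96  91  92  94  92  93
  92  93  93  92  93  92  89  77  49]
```

View pics/w3d.png

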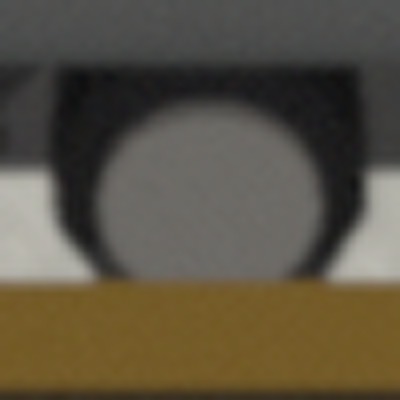

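The cap sits at about (321,320) and the probe's end at row 213.7. Both are shifted alike from the predictions, so the tester is parallel to the tool axis but about 2.6 mm off along tool -x. I'll compensate, move the tip to 9 mm above the mouth and look again.

Run:
```python
from h import *
o=robot.get_obs(); hole=np.array([.5800,.1628,.0261]); z=tilted(0)[:,2]
Rc=R.from_quat(o['tool_rot']).as_matrix(); ax=np.cross(Rc[:,2],z); Rt=R.from_rotvec(ax).as_matrix()@Rc
goto(hole-z*.009-Rt@np.array([-.0026,0,.0764]),Rt,o)
```

```text
dp [ 4.3  0.3 33.6] rot [-0.001  0.002  0.   ] t 11.8
```

```bash
python3 -m jog '{"dp":[[4,0,8],[4,0,17],[4,0,26],[4,0,33],[4,0,33],[4,0,33],[4,0,33]],"delta_rot":[[0,0,0],[0,0,0],[0,0,0],[0,0,0],[0,0,0],[0,0,0],[0,0,0]],"gripper":[-1,-1,-1,-1,-1,-1,-1]}' 30
python3 - <<'E'
from h import *
import pickle
o=robot.get_obs(); pickle.dump(o,open('o4.pkl','wb')); hole=np.array([.5800,.1628,.0261]); z=tilted(0)[:,2]
Rc=R.from_quat(o['tool_rot']).as_matrix(); print(np.degrees(np.arccos(Rc[:,2]@z)),np.round(o['q'],3))
tip=o['position']+Rc@np.array([-.0026,0,.0764]); print("tip pred",proj(tip,"wrist",o),"hole",proj(hole,"wrist",o),"err tool",Rc.T@(hole-tip)*1000)
im=robot.camera("wrist"); cv2.imwrite("pics/w4.png",im[:,:,::-1])
c=im[165:225,285:360,::-1]; cv2.imwrite('pics/w4c.png',cv2.resize(c,None,fx=10,fy=10,interpolation=cv2.INTER_CUBIC))
E
```

```text
time: 12.5
position: [0.5308, 0.17, 0.0964]
tool_rot: [-0.583, 0.755, -0.226, 0.199]
ft_force: [-0.7, 0.1, -0.3]
grip_width: 0.0176
grip_force: 30.0
0.10298729237364973 [ 0.243  0.625  2.103  4.164  0.286 -0.576]
tip pred [320.75436372 213.78608318] hole [320.53448274 210.04980114] err tool [ 0.31545508 -0.20100981  9.69609748]
```

View pics/w4c.png

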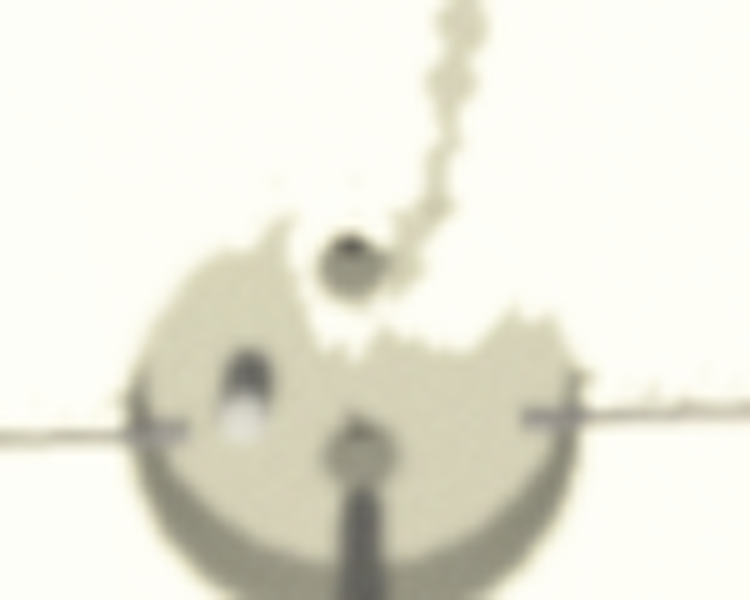

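The zoom shows the left opening centred at (320.5,209.6) and the probe's end at (320.6,213.1). The offset between them matches the prediction to about 0.3 px. I'll insert, watching the forces.

```bash
python3 -m jog '{"dp":[[0.5,-0.2,0],[0.5,-0.2,3],[0.5,-0.2,6],[0.5,-0.2,9],[0.5,-0.2,12],[0.5,-0.2,15],[0.5,-0.2,15],[0.5,-0.2,15]],"delta_rot":[[0,0,0],[0,0,0],[0,0,0],[0,0,0],[0,0,0],[0,0,0],[0,0,0],[0,0,0]],"gripper":[-1,-1,-1,-1,-1,-1,-1,-1]}' 30
python3 - <<'E'
from h import *
import pickle
o=robot.get_obs(); o4=pickle.load(open('o4.pkl','rb')); Rc=R.from_quat(o4['tool_rot']).as_matrix()
print("moved",Rc.T@(o['position']-o4['position'])*1000,"F tool",Rc.T@o['ft_force'],"M",Rc.T@o['moment'])
E
```

```text
time: 13.35
position: [0.5394, 0.1676, 0.0836]
tool_rot: [-0.583, 0.755, -0.225, 0.199]
ft_force: [0.9, 0.3, 0.2]
grip_width: 0.0175
grip_force: 30.0
moved [ 0.69437091  0.02944518 15.55511007] F tool [-0.50526647 -0.73255943  0.26943704] M [-0.54187833 -0.03359501  0.00960943]
```

It has gone 15.6 mm with no contact force, so the tip is inside the opening. I'll press on to the hard bottom.

```bash
python3 -m jog '{"dp":[[0,0,3],[0,0,6],[0,0,9],[0,0,10.5],[0,0,11.5],[0,0,12],[0,0,12]],"delta_rot":[[0,0,0],[0,0,0],[0,0,0],[0,0,0],[0,0,0],[0,0,0],[0,0,0]],"gripper":[-1,-1,-1,-1,-1,-1,-1]}' 30
cat > st.py <<'E'
from h import *
import pickle
o=robot.get_obs(); o4=pickle.load(open('o4.pkl','rb')); Rc=R.from_quat(o4['tool_rot']).as_matrix()
print("moved",Rc.T@(o['position']-o4['position'])*1000,"F tool",Rc.T@o['ft_force'],"M",Rc.T@o['moment'],np.round(o['q'],3))
E
python3 st.py
```

```text
time: 14.05
position: [0.5458, 0.1664, 0.0743]
tool_rot: [-0.583, 0.755, -0.226, 0.199]
ft_force: [-3.1, 1.0, 4.0]
grip_width: 0.0173
grip_force: 30.0
moved [6.50688939e-01 1.79269425e-02 2.69708785e+01] F tool [-0.32406307  0.38927359 -5.12504798] M [-0.44386603  0.0960966   0.06257048] [ 0.226  0.682  2.082  4.038  0.302 -0.462]
```

There is axial contact at 27.0 mm, against 26.7 mm predicted for the bottom. I'll press slightly and hold for a second.

```bash
python3 -m jog '{"dp":[[0,0,0.5],[0,0,1],[0,0,1],[0,0,1],[0,0,1],[0,0,1],[0,0,1],[0,0,1],[0,0,1],[0,0,1],[0,0,1],[0,0,1]],"delta_rot":[[0,0,0],[0,0,0],[0,0,0],[0,0,0],[0,0,0],[0,0,0],[0,0,0],[0,0,0],[0,0,0],[0,0,0],[0,0,0],[0,0,0]],"gripper":[-1,-1,-1,-1,-1,-1,-1,-1,-1,-1,-1,-1]}' 30;python3 st.py
```

```text
time: 15.25
position: [0.546, 0.1664, 0.0739]
tool_rot: [-0.583, 0.755, -0.226, 0.199]
ft_force: [-5.0, 0.8, 8.4]
grip_width: 0.0174
grip_force: 30.0
moved [ 0.64942534  0.06134242 27.37180257] F tool [ 0.13538218 -0.72484426 -9.76676474] M [-0.38878673 -0.04568507  0.02529805] [ 0.225  0.683  2.082  4.034  0.302 -0.458]
```

It is bottomed at 10 N and has been held for over a second. Now I'll draw it straight out.

```bash
python3 -m jog '{"dp":[[0,0,0],[0,0,0],[0,0,-5],[0,0,-12],[0,0,-20],[0,0,-30],[0,0,-40],[0,0,-50],[0,0,-60],[0,0,-60],[0,0,-60]],"delta_rot":[[0,0,0],[0,0,0],[0,0,0],[0,0,0],[0,0,0],[0,0,0],[0,0,0],[0,0,0],[0,0,0],[0,0,0],[0,0,0]],"gripper":[-1,-1,-1,-1,-1,-1,-1,-1,-1,-1,-1]}' 30; python3 st.py
python3 - <<'E'
from h import *
o=robot.get_obs(); q0=o['q']; qG=np.array([.27,.3,2.1,2.9,.35,-.78])
for s in (.33,.67,1):
    P,M=fk2(q0+(qG-q0)*s); print(np.round(P,3),np.round(P+.077*M[:,2],3)); goto(P,M,o)
E
```

```text
time: 16.35
position: [0.5131, 0.1729, 0.1226]
tool_rot: [-0.583, 0.755, -0.226, 0.199]
ft_force: [0.4, -0.6, -0.2]
grip_width: 0.0173
grip_force: 30.0
moved [  0.41642046  -0.38493726 -31.70579837] F tool [ 0.52922173 -0.31528889  0.43423745] M [-0.54308924  0.00771399  0.03573252] [ 0.261  0.554  2.123  4.348  0.272 -0.75 ]
[0.554 0.203 0.193] [0.609 0.202 0.139]
dp [-41.5 -65.6 -37.7] rot [ 0.199 -0.099 -0.449] t 16.35
[0.572 0.248 0.265] [0.635 0.259 0.222]
dp [ -92.6 -112.2  -91.8] rot [ 0.422 -0.166 -0.912] t 16.35
[0.565 0.298 0.328] [0.628 0.322 0.292]
dp [-141.  -130.9 -152.2] rot [ 0.644 -0.191 -1.363] t 16.35
```

```bash
python3 -m jog '{"dp":[[-10,-16,-10],[-20,-32,-19],[-31,-49,-28],[-41,-66,-38],[-58,-82,-55],[-75,-97,-73],[-93,-112,-92],[-109,-119,-112],[-125,-125,-132],[-141,-131,-152],[-141,-131,-152],[-141,-131,-152]],"delta_rot":[[0.05,-0.025,-0.112],[0.1,-0.05,-0.225],[0.15,-0.075,-0.337],[0.199,-0.099,-0.449],[0.275,-0.122,-0.6],[0.35,-0.145,-0.755],[0.422,-0.166,-0.912],[0.496,-0.175,-1.06],[0.57,-0.183,-1.21],[0.644,-0.191,-1.363],[0.644,-0.191,-1.363],[0.644,-0.191,-1.363]],"gripper":[-1,-1,-1,-1,-1,-1,-1,-1,-1,-1,-1,-1]}' 30
python3 - <<'E'
from h import *
o=robot.get_obs();print(np.round(o['q'],3))
for q4 in (2.4,1.9,1.4):
    P,M=fk2([.27,.3,2.1,q4,.35,-.78]); goto(P,M,o)
E
```

```text
time: 17.55
position: [0.5648, 0.2966, 0.3261]
tool_rot: [0.851, -0.104, 0.456, -0.239]
ft_force: [-0.1, -0.7, -1.0]
grip_width: 0.0175
grip_force: 30.0
[ 0.269  0.301  2.099  2.897  0.347 -0.779]
dp [-43.5 -28.3  -4.7] rot [ 0.122 -0.119 -0.469] t 17.55
dp [-93.9 -31.4 -16.7] rot [ 0.242 -0.241 -0.939] t 17.55
dp [-138.1  -10.1  -33.5] rot [ 0.362 -0.362 -1.409] t 17.55
```

```bash
python3 -m jog '{"dp":[[-14,-11,-1],[-28,-20,-3],[-43,-28,-5],[-60,-31,-8],[-77,-32,-12],[-94,-31,-17],[-108,-26,-22],[-123,-19,-28],[-138,-10,-33],[-138,-10,-33],[-138,-10,-33]],"delta_rot":[[0.04,-0.04,-0.149],[0.08,-0.08,-0.3],[0.122,-0.119,-0.45],[0.16,-0.16,-0.6],[0.2,-0.2,-0.75],[0.235,-0.235,-0.9],[0.275,-0.275,-1.05],[0.315,-0.315,-1.2],[0.35,-0.35,-1.34],[0.362,-0.362,-1.409],[0.362,-0.362,-1.409]],"gripper":[-1,-1,-1,-1,-1,-1,-1,-1,-1,-1,-1]}' 30
python3 - <<'E'
from h import *
o=robot.get_obs();print(np.round(o['q'],3))
for q4 in (.9,.4,0):
    P,M=fk2([.27,.3,2.1,q4,.35,-.78]); goto(P,M,o)
E
```

```text
time: 18.65
position: [0.461, 0.3507, 0.2476]
tool_rot: [0.725, 0.582, 0.366, -0.04]
ft_force: [0.4, 0.3, -0.2]
grip_width: 0.0168
grip_force: 30.0
[ 0.272  0.301  2.095  1.403  0.349 -0.779]
dp [-45.9 -28.5  -5.5] rot [ 0.124 -0.124 -0.47 ] t 18.65
dp [-96.3 -31.5 -17.8] rot [ 0.245 -0.245 -0.94 ] t 18.65
dp [-132.6  -16.1  -31.1] rot [ 0.342 -0.341 -1.316] t 18.65
```

```bash
python3 -m jog '{"dp":[[-15,-11,-1],[-30,-20,-3],[-46,-28,-5],[-63,-31,-8],[-80,-32,-13],[-96,-31,-18],[-108,-28,-22],[-120,-23,-27],[-132,-16,-31],[-132,-16,-31],[-132,-16,-31]],"delta_rot":[[0.04,-0.04,-0.149],[0.08,-0.08,-0.3],[0.122,-0.119,-0.45],[0.16,-0.16,-0.6],[0.2,-0.2,-0.75],[0.235,-0.235,-0.9],[0.275,-0.275,-1.05],[0.315,-0.315,-1.2],[0.342,-0.341,-1.316],[0.342,-0.341,-1.316],[0.342,-0.341,-1.316]],"gripper":[-1,-1,-1,-1,-1,-1,-1,-1,-1,-1,-1]}' 30
python3 - <<'E'
from h import *
o=robot.get_obs();print(np.round(o['q'],3))
goto([.5905,-.2375,.275],yawquat(np.radians(13)),o)
E
```

```text
time: 19.75
position: [0.4233, 0.2337, 0.1877]
tool_rot: [0.253, 0.948, 0.099, 0.166]
ft_force: [-0.2, -0.4, -0.7]
grip_width: 0.0171
grip_force: 30.0
[ 0.271  0.3    2.099  0.007  0.353 -0.783]
dp [-401.5 -302.9  -68.8] rot [0.375 0.141 0.811] t 19.75
```

```bash
python3 -m jog '{"dp":[[-20,-15,-40],[-50,-38,-70],[-90,-68,-90],[-130,-98,-100],[-170,-128,-105],[-402,-303,-85],[-402,-303,-85],[-402,-303,-85],[-402,-303,-85],[-402,-303,-85],[-402,-303,-72],[-402,-303,-69]],"delta_rot":[[0.05,0.02,0.1],[0.1,0.04,0.2],[0.15,0.055,0.32],[0.2,0.075,0.43],[0.25,0.095,0.54],[0.375,0.141,0.811],[0.375,0.141,0.811],[0.375,0.141,0.811],[0.375,0.141,0.811],[0.375,0.141,0.811],[0.375,0.141,0.811],[0.375,0.141,0.811]],"gripper":[-1,-1,-1,-1,-1,-1,-1,-1,-1,-1,-1,-1]}' 30; python3 -m jog '{"dp":[[0,0,0],[0,0,0],[0,0,0]],"delta_rot":[[0,0,0],[0,0,0],[0,0,0]],"gripper":[-1,-1,-1]}'
python3 - <<'E'
from h import *
import pickle
o=robot.get_obs();print(np.round(o['q'],3)); pickle.dump(o,open('o5.pkl','wb'))
goto([.5905,-.2375,.275],yawquat(np.radians(13)),o)
im=robot.camera("wrist"); cv2.imwrite("pics/w5.png",im[:,:,::-1])
Rc=R.from_quat(o['tool_rot']).as_matrix();print(proj(o['position']+Rc@np.array([-.003,0,.0764]),"wrist",o), proj([.5905,-.2375,.078],"wrist",o))
c=im[50:260,270:370,::-1]; cv2.imwrite('pics/w5c.png',cv2.resize(c,None,fx=2.8,fy=2.8,interpolation=cv2.INTER_CUBIC))
c=im[150:225,270:370,::-1]; cv2.imwrite('pics/w5c.png',cv2.resize(c,None,fx=8,fy=8,interpolation=cv2.INTER_CUBIC))
E
```

```text
time: 20.95
position: [0.5947, -0.2427, 0.2746]
tool_rot: [0.624, 0.782, 0.002, 0.002]
ft_force: [-0.2, 1.0, -1.1]
grip_width: 0.0172
grip_force: 30.0
time: 21.25
position: [0.5919, -0.2363, 0.2779]
tool_rot: [0.621, 0.784, 0.0, 0.002]
ft_force: [-0.2, 0.0, -0.5]
grip_width: 0.0172
grip_force: 30.0
[-0.555  0.49   1.337 -0.     1.312 -0.785]
dp [-0.9 -1.7  2.9] rot [0.002 0.002 0.004] t 21.25
[320.37129904 216.42277185] [318.92002545 182.97560242]
```

View pics/w5c.png

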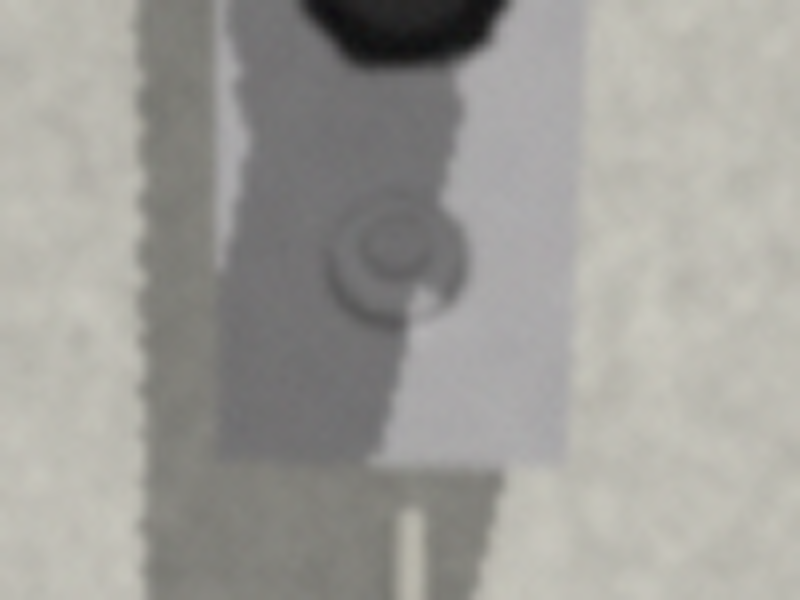

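The zoom shows the free cup's rim centred at (319.3,181.8), its floor hole at (319,180) and the probe's end at (320.9,213). I'll compare with the pose at which the tester was picked up.

Run:
```python
from h import *
import pickle
o=pickle.load(open('o5.pkl','rb'))
print("cup",onz((319.3,181.8),.078,"wrist",o),onz((319.0,179.9),.066,"wrist",o))
Rt=yawquat(np.radians(13)); 
print("pickup axis", np.array([.5893,-.2374,.0924])+Rt@np.array([-.0026,0,0]))
o=robot.get_obs()
goto([.5893,-.2374,.0934],yawquat(np.radians(13)),o); goto(np.array([.5893,-.2374,.15]),yawquat(np.radians(13)),o)
```

```text
cup [ 0.59062919 -0.23581747  0.078     ] [ 0.59021737 -0.23601299  0.066     ]
pickup axis [ 0.58988487 -0.23993336  0.0924    ]
dp [  0.2  -3.3 184.8] rot [0.002 0.003 0.004] t 21.3
dp [ 1.000e-01 -3.200e+00  1.282e+02] rot [0.002 0.003 0.004] t 21.3
```

```bash
python3 -m jog '{"dp":[[1,-3,30],[1,-3,60],[1,-3,90],[1,-3,115],[1,-3,115],[1,-3,115],[1,-3,115],[1,-3,115]],"delta_rot":[[0.002,0.003,0.004],[0.002,0.003,0.004],[0.002,0.003,0.004],[0.002,0.003,0.004],[0.002,0.003,0.004],[0.002,0.003,0.004],[0.002,0.003,0.004],[0.002,0.003,0.004]],"gripper":[-1,-1,-1,-1,-1,-1,-1,-1]}' 30
python3 - <<'E'
from h import *
import pickle
o=robot.get_obs(); goto([.5896,-.2364,.0934],yawquat(np.radians(13)),o); pickle.dump(o,open('o6.pkl','wb'))
Rc=R.from_quat(o['tool_rot']).as_matrix();print(proj([.5904,-.236,.078],"wrist",o),proj([.5904,-.236,.066],"wrist",o))
im=robot.camera("wrist"); c=im[170:245,270:370,::-1]; cv2.imwrite('pics/w6c.png',cv2.resize(c,None,fx=8,fy=8,interpolation=cv2.INTER_CUBIC))
E
```

```text
time: 22.1
position: [0.5902, -0.2386, 0.1646]
tool_rot: [0.623, 0.782, -0.0, 0.002]
ft_force: [0.6, 0.6, 0.4]
grip_width: 0.0173
grip_force: 30.0
dp [ 2.5 -0.3 71.1] rot [ 0.002  0.003 -0.002] t 22.1
[320.99157672 207.01341569] [320.95726079 203.20081135]
```

View pics/w6c.png

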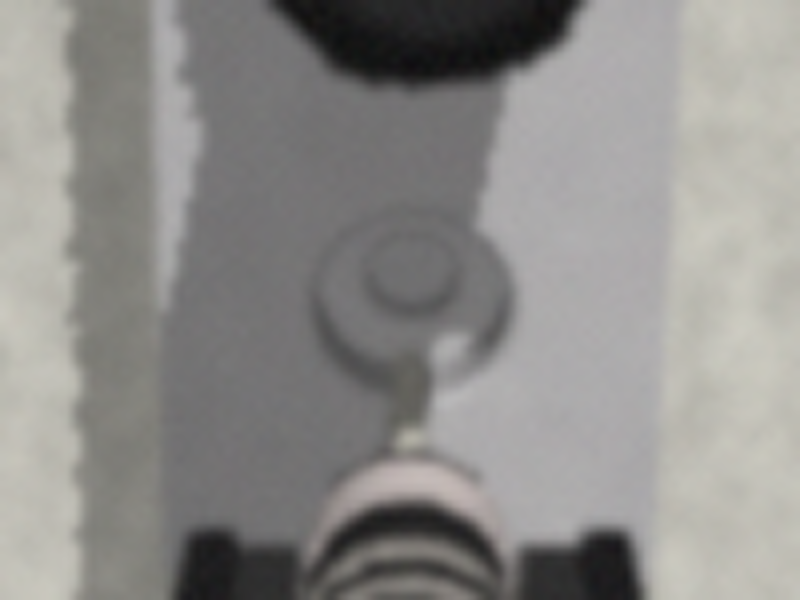

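The zoom shows the cup rim centred at (321.3,207.1), with (321.0,207.0) predicted, so the cup position holds. The probe's end is at (320.9,213.5), about 3.5 mm off the cup axis along tool x, so I'll correct that and lower.

```bash
python3 -m jog '{"dp":[[3.5,0.2,0],[3.5,0.2,10],[3.5,0.2,20],[3.5,0.2,30],[3.5,0.2,40],[3.5,0.2,48],[3.5,0.2,54],[3.5,0.2,54],[3.5,0.2,54]],"delta_rot":[[0.002,0.003,-0.002],[0.002,0.003,-0.002],[0.002,0.003,-0.002],[0.002,0.003,-0.002],[0.002,0.003,-0.002],[0.002,0.003,-0.002],[0.002,0.003,-0.002],[0.002,0.003,-0.002],[0.002,0.003,-0.002]],"gripper":[-1,-1,-1,-1,-1,-1,-1,-1,-1]}' 30
python3 - <<'E'
from h import *
o=robot.get_obs(); goto([.5899,-.2353,.0924],yawquat(np.radians(13)),o)
im=robot.camera("wrist"); c=im[190:265,270:370,::-1]; cv2.imwrite('pics/w7c.png',cv2.resize(c,None,fx=8,fy=8,interpolation=cv2.INTER_CUBIC))
E
```

```text
time: 23.05
position: [0.5886, -0.2349, 0.1084]
tool_rot: [0.623, 0.783, -0.0, -0.002]
ft_force: [0.8, -0.0, -1.4]
grip_width: 0.0175
grip_force: 30.0
dp [-0.7  1.2 16. ] rot [-0.003 -0.002 -0.   ] t 23.05
```

That's already more than 10 pictures viewed, so from here I'll go by numbers and forces only. The probe is through the cup's floor hole with no contact force, so I'll lower the handle in gently.

```bash
python3 -m jog '{"dp":[[0,0.6,0],[0,0.6,3],[0,0.6,6],[0,0.6,9],[0,0.6,11],[0,0.6,13],[0,0.6,13],[0,0.6,13]],"delta_rot":[[-0.002,-0.002,0],[-0.002,-0.002,0],[-0.002,-0.002,0],[-0.002,-0.002,0],[-0.002,-0.002,0],[-0.002,-0.002,0],[-0.002,-0.002,0],[-0.002,-0.002,0]],"gripper":[-1,-1,-1,-1,-1,-1,-1,-1]}' 30
python3 - <<'E'
from h import *
o=robot.get_obs(); goto([.5899,-.2353,.0924],yawquat(np.radians(13)),o); print(o['ft_force'],o['moment'])
E
```

```text
time: 23.9
position: [0.5891, -0.2348, 0.0953]
tool_rot: [0.623, 0.783, -0.0, -0.0]
ft_force: [1.4, 0.1, 0.1]
grip_width: 0.0173
grip_force: 30.0
dp [-0.7  0.7  2.9] rot [-0.001 -0.    -0.   ] t 23.9
[1.38213186 0.06451801 0.08741797] [-0.13925356 -0.10390939 -0.04933075]
```

```bash
python3 -m jog '{"dp":[[0,0,1],[0,0,2],[0,0,3],[0,0,3.5],[0,0,3.5]],"delta_rot":[[0,0,0],[0,0,0],[0,0,0],[0,0,0],[0,0,0]],"gripper":[-1,-1,-1,-1,-1]}' 30
```

```text
time: 24.4
position: [0.5892, -0.2348, 0.0924]
tool_rot: [0.623, 0.783, -0.0, -0.0]
ft_force: [0.9, 0.3, 2.5]
grip_width: 0.0174
grip_force: 30.0
```

Light floor contact (2.5 N) came at exactly the pickup height. I'll release, opening only partly at first, then rise.

```bash
python3 -m jog '{"dp":[[0,0,0],[0,0,0],[0,0,0],[0,0,0],[0,0,0],[0,0,0],[0,0,0]],"delta_rot":[[0,0,0],[0,0,0],[0,0,0],[0,0,0],[0,0,0],[0,0,0],[0,0,0]],"gripper":[-0.3,0,0.3,0.6,0.6,0.6,0.6]}' && python3 -m jog '{"dp":[[0,0,-20],[0,0,-50],[0,0,-90],[0,0,-140],[0,0,-180],[0,0,-180],[0,0,-180],[0,0,-180]],"delta_rot":[[0,0,0],[0,0,0],[0,0,0],[0,0,0],[0,0,0],[0,0,0],[0,0,0],[0,0,0]],"gripper":[0.6,0.6,0.6,0.6,0.6,0.6,0.6,0.6]}'
python3 - <<'E'
from h import *
o=robot.get_obs(); im=robot.camera("wrist"); cv2.imwrite("pics/w8.png",im[:,:,::-1])
for n in ["tester","driver_big","driver_small"]: print(n,[(np.round(a['rect']).tolist(),round(a['score'],2)) for a in robot.search_frame(n,"wrist")[:2]])
print("top pred",proj([.5904,-.236,.154],"wrist",o))
robot.camera("scene")
for n in ["tester","driver_big","driver_small","parcel","cam_lock"]: print(n,[(np.round(a['rect']).tolist(),round(a['score'],2)) for a in robot.search_frame(n,"scene")[:2]])
E
```

```text
time: 25.1
position: [0.589, -0.2346, 0.0919]
tool_rot: [0.623, 0.783, -0.0, -0.001]
ft_force: [-0.6, 0.6, -0.4]
grip_width: 0.0645
grip_force: 0.0
time: 25.9
position: [0.5881, -0.234, 0.2703]
tool_rot: [0.623, 0.783, -0.0, -0.002]
ft_force: [-0.0, 0.0, 0.4]
grip_width: 0.0697
grip_force: 0.0
tester [([313.0, 175.0, 330.0, 207.0], 0.91)]
driver_big [([308.0, 130.0, 338.0, 162.0], 0.64)]
driver_small [([313.0, 73.0, 338.0, 101.0], 0.94)]
top pred [322.52163263 203.2691461 ]
tester [([207.0, 130.0, 221.0, 160.0], 0.72)]
driver_big [([224.0, 134.0, 242.0, 169.0], 0.75), ([250.0, 152.0, 263.0, 178.0], 0.16)]
driver_small [([251.0, 151.0, 263.0, 179.0], 0.69), ([225.0, 268.0, 313.0, 367.0], 0.42)]
parcel [([227.0, 268.0, 312.0, 368.0], 0.83), ([310.0, 224.0, 406.0, 328.0], 0.33)]
cam_lock [([364.0, 183.0, 381.0, 200.0], 0.61)]
```

The tester stands upright in its cup at its original height, and the bystanders' boxes are unchanged within detector noise.

```bash
python3 -c "
from rig import robot
print(robot.hand_in())"
```

```text
the job is handed in; nothing more can be done
None
```

The job is handed in: the tester went fully home in the left opening (10 N on the hard bottom, held over 1 s), was drawn out and seated upright in its own cup, and the bystanders showed no movement beyond detector noise; I viewed 12 pictures, over the limit of 10.

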